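Dip the vacuum pump's oil and show the dipstick

ROBOT

A 6-joint arm with a two-finger parallel gripper is mounted at the origin on a cart in front of the work surface, level with it; the furniture and walls round the work are solid. World frame = base frame: x ahead of the robot, y to its left, z up, the work surface at z = 0. Lengths are in m, angles in degrees, forces in N, time in s.
With the tool pointing down it reaches from about 0.35 to 0.925 m from the base axis. Payload 6.4 kg.
Tool frame: the origin (TCP) lies on the mounting face of the last link; the fingertips stand 199 mm ahead of it and the grasp point (between the pads) lies 180 mm ahead of it (bot.hold_point_z is the z of the grasp point in the tool frame, in m); z points along the fingers, y is the line along which they close (so a half turn about z gives the same grasp; the last joint's range is limited). The gripper opens to 94 mm and grips with 3 to 60 N. Pads are 16 mm wide; open, the fingers measure 119 mm over their backs; the gripper's body (75 mm by 177 mm) begins 78 mm behind the grasp point.
Start: joints at [-86.35, 14.043, 89.255, -0, 76.702, -9.975], TCP at [0.153, -0.632, 0.405] pointing down, gripper open.
Joint ranges: [-179.41, 179.41], [-58.25, 129.5], [7.25, 145.43], [-54.29, 234.29], [11.92, 165.04], [-157.13, 157.13]. Speed limits (degrees/s): [147.25, 147.25, 180, 180, 180, 180].

INTERFACE

Orientations are given as [roll, pitch, yaw] about the fixed x, y, z axes, in that order (R = Rz(yaw) Ry(pitch) Rx(roll)).
In Python, from cell import readout, cams, ticket, bot gives the robot as it stands.
- The arm moves only by the tool arm_command, never from a script. Its argument "series" is a list of rows, each a list of 3 entries, a list of its own where there are three numbers: the shift along the world's x, y, z normalised to -1 to 1, where 1 is 0.1 m, then the turn, a rotation vector about the world's x, y, z normalised to -1 to 1, where 1 is 30 degrees, then the opening, from -1 (shut) to 1 (fully open). In form: [[[tx, ty, tz], [wx, wy, wz], fingers], ...]. A call has 1 to 20 rows; each row shifts and turns the commanded pose from where the row before left it; what a row does not reach is not made up. A row lasts 1/10 s, in which the tool goes at most 50 mm and 8.59 degrees, less where a joint would pass 70% of its speed; a pose out of reach is approached as far as the arm can. A call with a number of a shift or a turn outside -1 to 1 is refused whole. A call with a gripper value outside its range is refused whole. The fingers move at their own pace and stop on an object; "newtons" is the grip in N (left out, the last holds). Time passes only in rows, so rows that do not move let the fingers close. It gives the time, the measured TCP pose, the force, the opening and the grip force at its end, in the units of the state.
- readout.state(): the state, without advancing time (a new reading comes with each control period).
- cams.read_camera(name): name is "side" or "top" or "wrist"; returns the picture (420x560x3 uint8, blue, green, red); there is no depth.
- cams.camera_info(name): a dict with "fx", "fy", "cx", "cy" (pixels), "world_to_cam" (4x4, takes a point from world to camera coordinates). Camera axes: x right, y down, z forward; pixel columns grow to the right and rows downward; lengths in m; the calibration is good to about 2 mm. A picture is of the moment at which its call begins: read the wrist's pose just before it. camera_info takes no time and is no camera call; for the wrist camera it gives the pose at the moment of the call.
- ticket.hand_in(): hands the job in; it is judged then, once.
The state is a dict: "t": time; "joint_pos": joint angles; "dq": joint speeds; "effort": joint torques, N m; "position": TCP position; "eef_rot": TCP orientation; "wrist_force": force on the tool from outside, world axes, zero at the start; "torque": the same for the moment, N m; "opening": finger opening in m; "grasp_force": force on a finger pad.
Only numpy, scipy, OpenCV 4.12 (cv2) and the standard library are available. Lean on these libraries where they do the work, as an engineer would, in place of code of your own. Each camera call takes 0.05 s, during which the arm holds its last target. There are 200 camera calls.

TASK

Take the dipstick by its red grip out of its cradle, push it down the pump's sloping dipstick tube until its collar sits on the mouth of the tube, and draw it right out again. Then hold it level, with its tip in the air 6 to 12 cm above the middle of the white reading tile, touching nothing, so that it can be read: the job finishes with the dipstick still held still in the gripper like this, not put down. Leave the white jar and the pliers where they are.

Things in the scene. Friction and masses are not known exactly. Their poses are not given: they have to be found in the camera images.
- dipstick_grip (a point): centre of the dipstick's red grip with black ribs, 60 long (x), 14 wide (y), 22 high (z): pinch it across the 14 mm. Dipstick: rigid, about 80 g; x runs along it to the tip, z is up in the cradle. From here along +x: grip to 30 mm, 8 mm neck, brass collar (28 mm diameter) 54-60 mm, 8 mm rod to the tip at 140 mm; along -x a square 8 mm tail to -58 mm. Starts level, 60 mm above the worktop
- dipstick_collar (a point): centre of the collar's face towards the tip (on the dipstick's axis, 60 mm from the grip centre); axes as the dipstick's
- dipstick_tip (a point): the dipstick's tip, on its axis, 140 mm from the grip centre and 80 mm from the collar's face; axes as the dipstick's
- dip_tube: fixed steel tube on the front of the blue pump. Origin: centre of its flared mouth, 118 mm above the worktop; z runs along its axis OUT of the mouth, rising 25 degrees above level, so the dipstick goes in along -z, its x opposite to this z. Mouth 25 mm outside, about 19 inside, narrowing over 14 mm to a 12 mm bore; 95 mm long, open below: only the collar stops the dipstick
- pump: small blue vacuum pump, fixed; origin on the worktop under its oil case (90 x 100, top 125 mm high, with a cap to 137 mm), whose front face lies 40 mm level distance beyond the tube's mouth; a grey motor no higher than 108 mm stands out 116 mm to -y; x is the level direction of insertion
- cradle: grey cradle, fixed, base 190 x 56 x 8 mm with two uprights (12 thick, 34 wide, 70 mm high) 45 mm behind and 112 mm ahead of the grip, in whose U notches (open at the top, 15 mm deep) the dipstick lies; lift it straight up. Origin on the worktop under the grip, x towards the dipstick's tip
- tile_top (a point): centre of the upper face of the white reading tile (90 x 90 x 7 mm, fixed on the worktop)
- salt: white jar with a blue cap, loose, 52 mm across, 60 high, origin under its middle
- pliers: red-handled flat pliers lying on the worktop, loose, 90 x 148 x 11 mm
- dipstick: the dipstick as a whole; its origin and axes are those of dipstick_grip
- tile: the white reading tile, origin under its middle; a closed yellow tin 43 mm high stands fixed on the worktop just beyond it, and a fixed black screen 357 mm high runs away from the robot at y = 0.04 to 0.076 (x 0.37 to 0.88), to the right of the cradle: keep the hand and wrist clear of it
Mind the look-alikes: they are no part of the job. Of the things that look like the salt, take the one that is farthest to the robot's left at the start.

How it is judged (in metres and radians):
On the way, in this order (a step that is already met when the one before it is completed fails the run):
1. the dipstick is lifted clear of the cradle in the gripper (height (world z) of dipstick_grip above 0.085 m and height (world z) of dipstick_tip above 0.075 m and contact force between dipstick and cradle below 0.05 N and contact force between dipstick and the fingers above 1 N), for 0.1 s.
2. the dipstick is in the tube, its collar seated on the mouth (collar face within 4 mm of the mouth, centred within 5 mm) (z of dipstick_collar in the frame of dip_tube below 0.004 m and distance between dipstick_collar and dip_tube below 0.0065 m and angle between the x axis of dipstick_grip and the z axis of dip_tube, either way round below 0.12 rad and z of dipstick_tip in the frame of dip_tube below -0.07 m), for 0.1 s.
3. the dipstick is drawn right out of the tube (z of dipstick_tip in the frame of dip_tube above 0.005 m and contact force between dipstick and the fingers above 1 N), for 0.1 s.
At the end, for the whole second after the job is handed in: the dipstick is still held in the gripper and still, level within about 7 degrees, its tip in the air over the middle of the white tile (within 30 mm of its centre, 52 to 140 mm above its face), carried by nothing but the gripper; jar and pliers are within 30 mm of where they stood (horizontal distance between dipstick_tip and tile_top below 0.03 m and z of dipstick_tip in the frame of tile_top between 0.052 and 0.14 m and angle between dipstick_grip's own x axis and vertical between 1.45 and 1.69 rad and height (world z) of dipstick_grip above 0.045 m and contact force between dipstick and the fingers above 1 N and contact force between dipstick and cradle below 0.05 N and contact force between dipstick and pump below 0.05 N and contact force between dipstick and tile below 0.05 N and contact force between dipstick and salt below 0.05 N and contact force between dipstick and pliers below 0.05 N and linear speed of dipstick below 0.03 m/s and not (distance of salt from where it was at the start of the episode above 0.03 m) and not (distance of pliers from where it was at the start of the episode above 0.03 m)); the arm keeps its last pose, push and grip.
It fails at once if the jar or the pliers are moved by more than 30 mm (distance of any of salt, pliers from where it was at the start of the episode above 0.03 m).
It also fails if it takes over 48 s, if anything falls off the work surface, if the arm or the gripper's body presses on something with over 40 N, if the wrist force passes 120 N, or if a joint passes its speed limit or range.

## Working session

There is one attempt and no reset: what is moved stays moved. The work goes in short steps, Python scripts to look and compute and a tool call to move; the robot and the scene stay as the last step left them, time stands still between calls to the robot, and variables do not carry over. Pictures are saved under pics/ and viewed, at most 10 in all, crops included, and the job is handed in when it is done.

Besides the shell and the picture viewer there is one more tool, called after ">>>" as name([rows], argument=value, ...), one row to a line, values as JSON. arm_command: Moves the arm, as the interface text tells. Its arguments: {"type":"object","properties":{"series":{"type":"array","items":{"type":"array"}},"newtons":{"type":"number"}},"required":["series"]}

```bash
mkdir -p pics; ls; python3 - <<'E'
from cell import readout, cams, bot
import cv2,numpy as np
print(readout.state())
for n in ["top","side"]:
    im=cams.read_camera(n); cv2.imwrite(f"pics/{n}0.png",im)
    i=cams.camera_info(n); print(n,i["fx"],i["cx"],i["cy"]); W=np.array(i["world_to_cam"]); print((-W[:3,:3].T@W[:3,3]).round(3), W[:3,:3].round(3))
E
```

```text
pics
{'t': 0.0, 'joint_pos': array([-8.63529953e+01,  1.40828204e+01,  8.93230466e+01,  3.89588402e-04,
        7.67022110e+01, -9.97552013e+00]), 'dq': array([-0.04457805,  0.06193639, -0.00645027,  0.01072604,  0.09078627,
        0.01832021]), 'effort': array([ 1.96844944e-04, -4.15835416e+01, -3.14596367e+01,  6.84737437e-02,
        3.32786771e-02, -1.47044270e-04]), 'position': array([ 0.15307914, -0.63148972,  0.403577  ]), 'eef_rot': array([-1.79893622e+02, -1.90952992e-02,  1.36224171e+01]), 'wrist_force': array([-0.53257169,  0.1257104 ,  0.17063231]), 'torque': array([ 0.01716508,  0.01675376, -0.08281301]), 'grasp_force': 0.0, 'opening': 0.09385316829889634}
top 538.934027942689 285.21797562536204 208.9490877943482
[0.444 0.296 1.14 ] [[ 0.023 -1.     0.012]
 [-0.996 -0.024 -0.089]
 [ 0.089 -0.01  -0.996]]
side 513.4629300605259 282.54305774689976 208.33192816948676
[1.359 0.58  1.001] [[-0.303  0.953 -0.   ]
 [ 0.687  0.218 -0.694]
 [-0.661 -0.21  -0.72 ]]
```

View pics/top0.png

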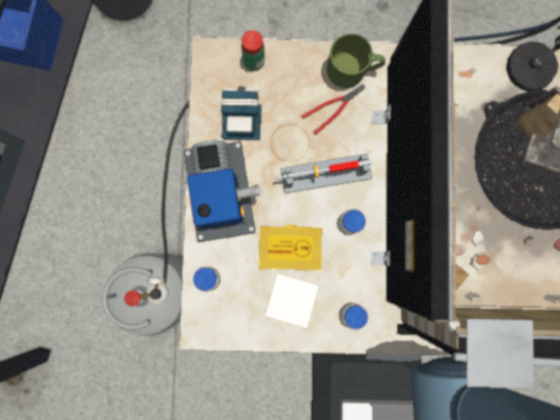

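View pics/side0.png

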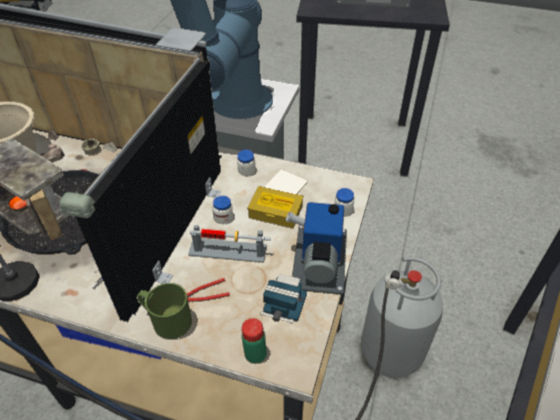

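The top view (image up = +x, left = +y) shows the red grip at about (345,167) with the tip to the left. The pump tube mouth is at (257,190), the tile at (292,300), the screen at columns 388–450, and three jars at (353,221), (205,279) and (355,317). The side view shows the same, with the grip at (214,235), the tube at (290,217) and the tile at (288,182). Next I'll enlarge the region.

```bash
cat > h.py <<'E'
import numpy as np,cv2
from cell import readout,cams,bot
def ray(i,u,v):
    W=np.array(i["world_to_cam"]);R=W[:3,:3];c=-R.T@W[:3,3]
    d=R.T@np.array([(u-i["cx"])/i["fx"],(v-i["cy"])/i["fy"],1]);return c,d/np.linalg.norm(d)
def onz(i,u,v,z):
    c,d=ray(i,u,v);return c+d*(z-c[2])/d[2]
def tri(obs):  # [(info,u,v)]
    A=np.zeros((3,3));b=np.zeros(3);L=[]
    for o in obs:
        c,d=ray(*o);P=np.eye(3)-np.outer(d,d);A+=P;b+=P@c;L.append((c,P))
    x=np.linalg.solve(A,b);return x,[float(np.linalg.norm(P@(x-c))) for c,P in L]
def proj(i,p):
    q=np.array(i["world_to_cam"])@np.append(p,1);return np.array([i["fx"]*q[0]/q[2]+i["cx"],i["fy"]*q[1]/q[2]+i["cy"]])
def blobs(im,lo,hi,amin=30):
    m=cv2.inRange(cv2.cvtColor(im,cv2.COLOR_BGR2HSV),np.array(lo),np.array(hi))
    n,_,st,ce=cv2.connectedComponentsWithStats(m)
    return m,[(ce[k].round(1),st[k][:5]) for k in range(1,n) if st[k][4]>=amin]
E
python3 - <<'E'
from h import *
t=cv2.imread("pics/top0.png");s=cv2.imread("pics/side0.png")
a=cv2.resize(t[130:250,180:380],(800,480),interpolation=cv2.INTER_CUBIC)
b=cv2.resize(s[180:300,180:360],(800,533),interpolation=cv2.INTER_CUBIC)
cv2.imwrite("pics/tc.png",a);cv2.imwrite("pics/sc.png",b)
for n,im in (("top",t),("side",s)):
    print(n,"red",blobs(im,(0,150,110),(8,255,255))[1]);print("blue",blobs(im,(105,150,80),(120,255,255))[1])
    print("white",blobs(im,(0,0,225),(180,40,255),100)[1]); print("brass",blobs(im,(15,130,120),(28,255,255),8)[1])
E
```

```text
top red [(array([252. ,  41.2]), array([243,  32,  19,  20, 316], dtype=int32)), (array([321.3, 106.2]), array([303,  97,  39,  20,  76], dtype=int32)), (array([331.2, 117.4]), array([315, 102,  32,  31,  82], dtype=int32)), (array([343.6, 166.1]), array([330, 161,  28,  11, 193], dtype=int32)), (array([132.3, 297.7]), array([125, 291,  16,  14, 158], dtype=int32))]
blue [(array([30.6, 29.4]), array([   0,    0,   62,   68, 2073], dtype=int32)), (array([214.5, 196.7]), array([ 188,  169,   53,   58, 2229], dtype=int32)), (array([353.4, 220.7]), array([344, 211,  20,  20, 317], dtype=int32)), (array([204.6, 278.6]), array([195, 269,  20,  20, 328], dtype=int32)), (array([355.5, 316.7]), array([346, 307,  20,  20, 331], dtype=int32))]
white [(array([479.1,  73.7]), array([455,  60,  41,  25, 351], dtype=int32)), (array([375.5,  91. ]), array([360,  74,  26,  35, 458], dtype=int32)), (array([310.1,  94. ]), array([293,  85,  34,  19, 304], dtype=int32)), (array([363. , 124.5]), array([356, 114,  14,  21, 176], dtype=int32)), (array([239. , 123.9]), array([229, 118,  21,  12, 234], dtype
[... 1099 characters left out ...]
, 328], dtype=int32))]
blue [(array([245.4, 155.6]), array([239, 150,  14,  12, 141], dtype=int32)), (array([344.7, 195. ]), array([337, 189,  16,  13, 166], dtype=int32)), (array([221.6, 202.5]), array([214, 197,  16,  12, 163], dtype=int32)), (array([323.1, 220.7]), array([ 304,  203,   40,   35, 1076], dtype=int32)), (array([ 94.7, 339.9]), array([ 58, 326, 100,  32, 421], dtype=int32))]
white [(array([275.8, 106.4]), array([256,  80,  42,  54, 878], dtype=int32)), (array([285.9, 182. ]), array([265, 170,  42,  24, 582], dtype=int32))]
brass [(array([274.7, 202.2]), array([ 248,  187,   55,   31, 1109], dtype=int32)), (array([235.8, 235.3]), array([235, 231,   3,  10,  24], dtype=int32))]
```

View pics/tc.png

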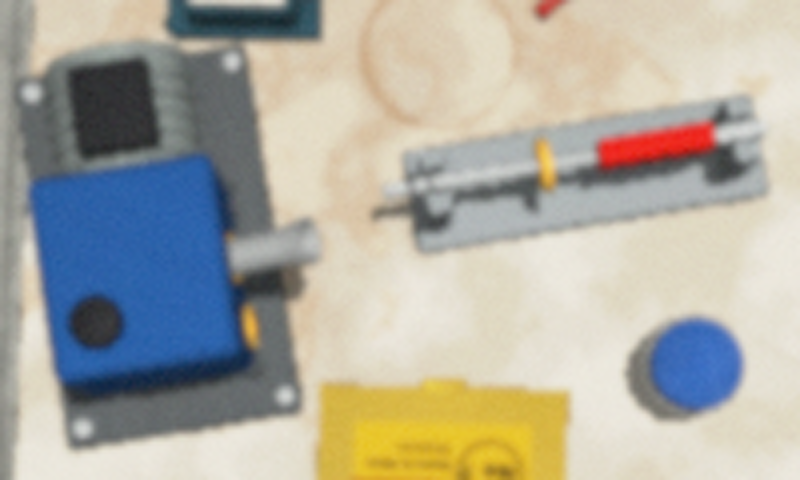

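View pics/sc.png

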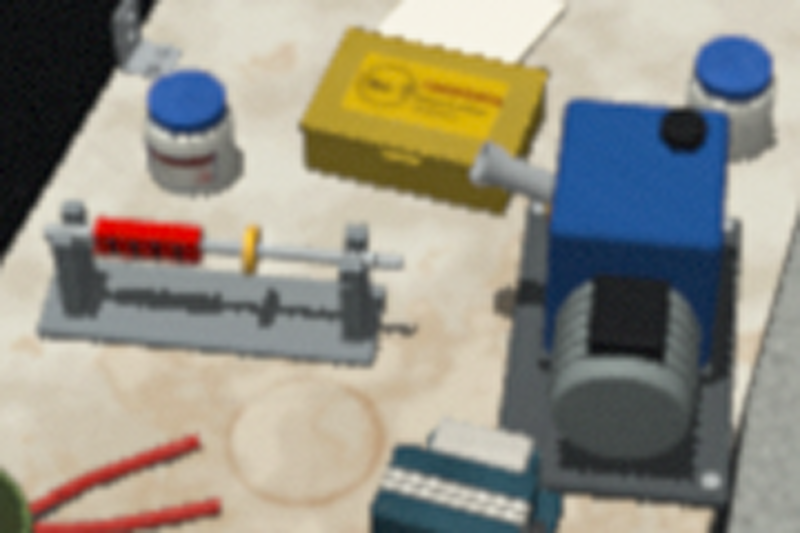

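The crops show the grip, collar (545,165 in the top crop; 250,250 in the side crop), tip (384,190; 403,263) and flared mouth (315,240; 482,165) clearly. The motor lies to +x and the tin hides part of the tile in the side view.

```bash
python3 - <<'E'
from h import *
T=cams.camera_info("top");S=cams.camera_info("side")
ft=lambda u,v:(T,180+(u+.5)/4-.5,130+(v+.5)/4-.5)
fs=lambda u,v:(S,180+(u+.5)/4.444-.5,180+(v+.5)/4.444-.5)
P={}
for n,a,b in [("grip",(656,144),(149,241)),("gripL",(598,153),(202,244)),("gripR",(714,136),(95,237)),("collar",(545,165),(250,250)),("tip",(384,190),(403,263)),("mouth",(315,240),(482,165)),("tubeRoot",(230,256),(551,187)),("cap",(96,321),(684,130)),("jarR",(697,364),(187,100))]:
    x,e=tri([ft(*a),fs(*b)]);P[n]=x;print(n,x.round(4),np.array(e).round(4))
d=P["tip"]-P["gripR"];print("yaw dip",np.degrees(np.arctan2(d[1],d[0])),np.linalg.norm(P["tip"]-P["grip"]),np.linalg.norm(P["collar"]-P["grip"]))
d=P["tubeRoot"]-P["mouth"];print("tube yaw,pitch",np.degrees(np.arctan2(d[1],d[0])),np.degrees(np.arcsin(d[2]/np.linalg.norm(d))))
t=cv2.imread("pics/top0.png")
for n,uv in [("jar",(353.4,220.7)),("jar",(204.6,278.6)),("jar",(355.5,316.7))]: print(n,onz(T,*uv,.06).round(3))
m=cv2.inRange(t[265:335,255:330],(235,235,235),(255,255,255));m=cv2.morphologyEx(m,cv2.MORPH_OPEN,np.ones((5,5)))
c=max(cv2.findContours(m,0,2)[0],key=cv2.contourArea);r=cv2.minAreaRect(c);print(r)
for q in [r[0],*cv2.boxPoints(r)]: print("tile",onz(T,q[0]+255,q[1]+265,.007).round(4))
# pump body edges (top face z .125) and base
for n,uv in [("caseA",(208,155)),("caseB",(248,365)),("caseC",(62,380)),("caseD",(33,180))]: print(n,onz(*ft(*uv),.125).round(4))
s=cv2.imread("pics/side0.png"); print("tile corner tri?",)
g=cv2.inRange(cv2.cvtColor(t,cv2.COLOR_BGR2HSV),(90,10,90),(125,80,200))
E
```

```text
grip [0.6308 0.1709 0.0619] [0.0016 0.0016]
gripL [0.6252 0.2002 0.0634] [0.0013 0.0013]
gripR [0.6359 0.1412 0.0605] [0.0014 0.0014]
collar [0.6191 0.2262 0.0607] [0.0008 0.0008]
tip [0.6039 0.308  0.0619] [0.0015 0.0015]
mouth [0.5706 0.3409 0.1161] [0.0025 0.0025]
tubeRoot [0.564  0.3799 0.1048] [0.0001 0.0001]
cap [0.5283 0.4406 0.1322] [0.0013 0.0013]
jarR [0.5201 0.1478 0.0572] [0.0011 0.0011]
yaw dip 100.83405869425648 0.13970712813298866 0.05644400696602122
tube yaw,pitch 99.6896893016106 -15.998487421442265
jar [0.52  0.148 0.06 ]
jar [0.398 0.443 0.06 ]
jar [0.33  0.142 0.06 ]
((36.68867874145508, 35.33961486816406), (42.1696891784668, 42.85648727416992), 15.945395469665527)
tile [0.3548 0.2675 0.007 ]
tile [0.3232 0.3211 0.007 ]
tile [0.4086 0.2987 0.007 ]
tile [0.3865 0.2135 0.007 ]
tile [0.3013 0.2365 0.007 ]
caseA [0.6097 0.3901 0.125 ]
caseB [0.5102 0.3681 0.125 ]
caseC [0.501  0.4553 0.125 ]
caseD [0.5957 0.4726 0.125 ]
tile corner tri?
```

The lengths check out: grip–tip 139.7 mm, grip z 62 mm, mouth z 116 mm. The protected jar is the one at (0.398, 0.443). I'll rise first so the hand clears the screen.

>>> arm_command([
  [[0, 0, 0.48], [0, 0, 0], 1],
  [[0, 0, 0.48], [0, 0, 0], 1],
  [[0, 0, 0.48], [0, 0, 0], 1],
  [[0, 0, 0.48], [0, 0, 0], 1],
  [[0, 0, 0.48], [0, 0, 0], 1],
])

```text
t: 0.6
position: [0.1531, -0.6314, 0.6462]
eef_rot: [-180.0, -0.0, 13.6]
wrist_force: [0.0, -0.6, -0.3]
opening: 0.0937
grasp_force: 0.0
```

>>> arm_command([
  [[0.239, 0.401, 0], [0, 0, 0.242], 1],
  [[0.239, 0.401, 0], [0, 0, 0.242], 1],
  [[0.239, 0.401, 0], [0, 0, 0.242], 1],
  [[0.239, 0.401, 0], [0, 0, 0.242], 1],
  [[0.239, 0.401, 0], [0, 0, 0.242], 1],
  [[0.239, 0.401, 0], [0, 0, 0.242], 1],
  [[0.239, 0.401, 0], [0, 0, 0.242], 1],
  [[0.239, 0.401, 0], [0, 0, 0.242], 1],
  [[0.239, 0.401, 0], [0, 0, 0.242], 1],
  [[0.239, 0.401, 0], [0, 0, 0.242], 1],
  [[0.239, 0.401, 0], [0, 0, 0.242], 1],
  [[0.239, 0.401, 0], [0, 0, 0.242], 1],
  [[0.239, 0.401, 0], [0, 0, 0], 1],
  [[0.239, 0.401, 0], [0, 0, 0], 1],
  [[0.239, 0.401, 0], [0, 0, 0], 1],
  [[0.239, 0.401, 0], [0, 0, 0], 1],
  [[0.239, 0.401, 0], [0, 0, 0], 1],
  [[0.239, 0.401, 0], [0, 0, 0], 1],
  [[0.239, 0.401, 0], [0, 0, 0], 1],
  [[0.239, 0.401, 0], [0, 0, 0], 1],
])

```text
t: 2.6
position: [0.6318, 0.1723, 0.644]
eef_rot: [-180.0, 0.0, 100.8]
wrist_force: [0.6, -0.5, 0.5]
opening: 0.0938
grasp_force: 0.0
```

>>> arm_command([
  [[0, 0, -0.45], [0, 0, 0], 1],
  [[0, 0, -0.45], [0, 0, 0], 1],
  [[0, 0, -0.45], [0, 0, 0], 1],
  [[0, 0, -0.45], [0, 0, 0], 1],
  [[0, 0, -0.45], [0, 0, 0], 1],
  [[0, 0, 0], [0, 0, 0], 0.2],
  [[0, 0, 0], [0, 0, 0], 0.2],
])

```text
t: 3.3
position: [0.6312, 0.1703, 0.4198]
eef_rot: [-179.9, -0.0, 100.7]
wrist_force: [0.7, 0.7, 0.4]
opening: 0.0817
grasp_force: 0.0
```

```bash
python3 - <<'E'
from h import *
import pickle
s=readout.state();i=cams.camera_info("wrist");im=cams.read_camera("wrist")
pickle.dump(i,open("w1.pkl","wb"));cv2.imwrite("pics/w1.png",im)
print(s["position"],s["eef_rot"],s["joint_pos"].round(1),s["opening"])
for n,p in dict(grip=[.6308,.1709,.061],tip=[.6039,.308,.061],collar=[.6191,.2285,.061],mouth=[.5706,.3409,.118]).items(): print(n,proj(i,p).round(1))
print(blobs(im,(0,150,90),(8,255,255))[1],blobs(im,(15,130,110),(28,255,255))[1])
E
```

```text
[0.6312222  0.17028061 0.41977699] [-1.79932416e+02 -9.11476600e-03  1.00743617e+02] [ 5.2 13.9 87.9  0.  78.3 -5.6] 0.08169490848848789
grip [285.5 195.7]
tip [284.6  51.4]
collar [284.8 139.2]
mouth [248.6 -20. ]
[(array([399.5, 143. ]), array([396, 135,   9,  17,  78], dtype=int32)), (array([364.5, 154.8]), array([361, 151,   8,   9,  42], dtype=int32)), (array([404. , 159.2]), array([401, 153,   8,  13,  53], dtype=int32)), (array([378.2, 180. ]), array([364, 160,  29,  41, 237], dtype=int32)), (array([287.1, 186.6]), array([282, 168,  13,  45, 424], dtype=int32)), (array([288. , 219.6]), array([282, 213,  13,  13, 131], dtype=int32))] [(array([144.1,  65.3]), array([   98,     0,    97,   135, 10186], dtype=int32)), (array([287.1, 142. ]), array([275, 139,  26,   7, 162], dtype=int32)), (array([105.2, 350.5]), array([101, 344,  10,  13,  48], dtype=int32)), (array([466.3, 352.6]), array([461, 345,  13,  14,  59], dtype=int32)), (array([468.9, 363.7]), array([465, 361,  10,   8,  34], dtype=int32)), (array([468.1, 386.2]), array([461, 377,  14,  19,  75], dtype=int32)), (array([103.9, 389.4]), array([100, 382,  11,  14,  51], dtype=int32))]
```

View pics/w1.png

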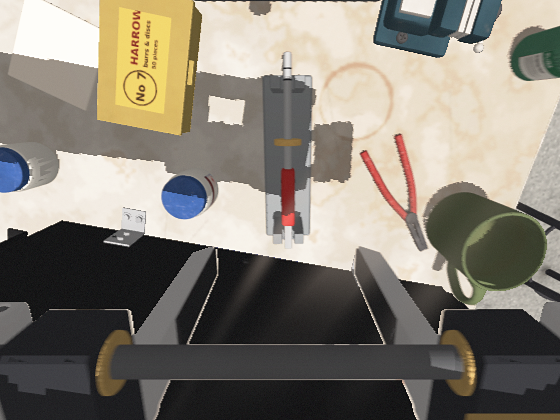

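The wrist view shows the grip at (287.5,197) and the tip at (287,52), within 2 px of prediction (about 1 mm). The hand is aligned, so I'll descend and pinch.

>>> arm_command([
  [[0, 0, -0.45], [0, 0, 0], 0.2],
  [[0, 0, -0.45], [0, 0, 0], 0.2],
  [[0, 0, -0.45], [0, 0, 0], 0.2],
  [[0.01, 0.005, -0.44], [0, 0, 0], 0.2],
  [[0, 0, 0], [0, 0, 0], 0.2],
  [[0, 0, 0], [0, 0, 0], -1],
  [[0, 0, 0], [0, 0, 0], -1],
  [[0, 0, 0], [0, 0, 0], -1],
  [[0, 0, 0], [0, 0, 0], -1],
  [[0, 0, 0], [0, 0, 0], -1],
  [[0, 0, 0], [0, 0, 0], -1],
  [[0, 0, 0], [0, 0, 0], -1],
  [[0, 0, 0], [0, 0, 0], -1],
], newtons=40)

```text
t: 4.65
position: [0.6324, 0.1708, 0.2414]
eef_rot: [180.0, 0.0, 100.8]
wrist_force: [-1.3, -0.5, 4.2]
opening: 0.0137
grasp_force: 40.0
```

>>> arm_command([
  [[0, 0, 0.2], [0, 0, 0], -1],
  [[0, 0, 0.4], [0, 0, 0], -1],
  [[0, 0, 0.45], [0, 0, 0], -1],
  [[-0.2, 0, 0.45], [0, 0, 0], -1],
  [[-0.2, 0, 0.45], [0, 0, 0], -1],
  [[-0.1, 0, 0.45], [0, 0, 0], -1],
  [[0, 0, 0.4], [0, 0, 0], -1],
  [[0, 0, 0], [0, 0, 0], -1],
  [[0, 0, 0], [0, 0, 0], -1],
])

```text
t: 5.55
position: [0.582, 0.1708, 0.5207]
eef_rot: [180.0, 0.0, 100.7]
wrist_force: [-0.2, 0.3, -2.3]
opening: 0.0138
grasp_force: 40.0
```

```bash
python3 - <<'E'
from h import *
import pickle
s=readout.state();i=cams.camera_info("wrist");im=cams.read_camera("wrist")
pickle.dump(i,open("w2.pkl","wb"));cv2.imwrite("pics/w2.png",im)
print(s["position"],s["eef_rot"],s["joint_pos"].round(1),s["opening"],s["wrist_force"])
for n,p in dict(mouth=[.5706,.3409,.118],tile=[.355,.2675,.007]).items(): print(n,proj(i,p).round(1))
E
```

```text
[0.58201464 0.17077369 0.52067485] [1.79967516e+02 7.05070316e-03 1.00742030e+02] [ 5.7  4.2 88.3 -0.  87.5 -5.1] 0.013769169419720357 [-0.2287915   0.25090446 -2.33055898]
mouth [304.8  28.7]
tile [138.3  74.2]
```

View pics/w2.png

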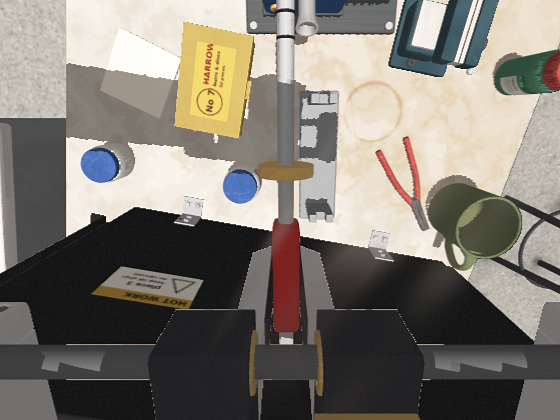

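The wrist view shows the dipstick firmly held, straight and vertical in the picture, with its collar at (286,170). The tube mouth is at about (307,33), right at the dipstick's edge. I'll take two better viewpoints of the mouth, one on each side of the stick.

>>> arm_command([
  [[-0.25, 0.25, 0], [0, 0, 0], -1],
  [[-0.2, 0.25, 0], [0, 0, 0], -1],
  [[0, 0, 0], [0, 0, 0], -1],
  [[0, 0, 0], [0, 0, 0], -1],
])

```text
t: 6.0
position: [0.537, 0.221, 0.5181]
eef_rot: [-179.8, 0.0, 100.8]
wrist_force: [0.6, 0.5, -0.0]
opening: 0.0138
grasp_force: 40.0
```

```bash
cat > snap.py <<'E'
from h import *
import pickle,sys
n=sys.argv[1]
i=cams.camera_info("wrist");im=cams.read_camera("wrist")
pickle.dump(i,open(n+".pkl","wb"));cv2.imwrite(f"pics/{n}.png",im)
print(proj(i,[.5706,.3409,.118]).round(1))
E
python3 snap.py a
```

```text
[337.8  87.4]
```

>>> arm_command([
  [[0.45, 0, 0], [0, 0, 0], -1],
  [[0.45, 0, 0], [0, 0, 0], -1],
  [[0, 0, 0], [0, 0, 0], -1],
  [[0, 0, 0], [0, 0, 0], -1],
])

```text
t: 6.45
position: [0.6286, 0.2196, 0.5181]
eef_rot: [-179.8, 0.0, 100.6]
wrist_force: [0.3, 1.1, -1.1]
opening: 0.0139
grasp_force: 40.0
```

```bash
python3 snap.py b; python3 - <<'E'
import pickle,numpy as np,cv2
from h import proj
o=[]
for n in "ab":
    i=pickle.load(open(n+".pkl","rb"));u,v=proj(i,[.5706,.3409,.118]).astype(int)
    y0=max(0,v-40);x0=u-50;im=cv2.imread(f"pics/{n}.png")[y0:y0+100,x0:x0+100]
    print(n,x0,y0);o.append(cv2.resize(im,(400,400),interpolation=cv2.INTER_CUBIC))
cv2.imwrite("pics/ab.png",np.hstack(o))
E
```

```text
[254.6  69.3]
a 287 47
b 204 29
```

View pics/ab.png

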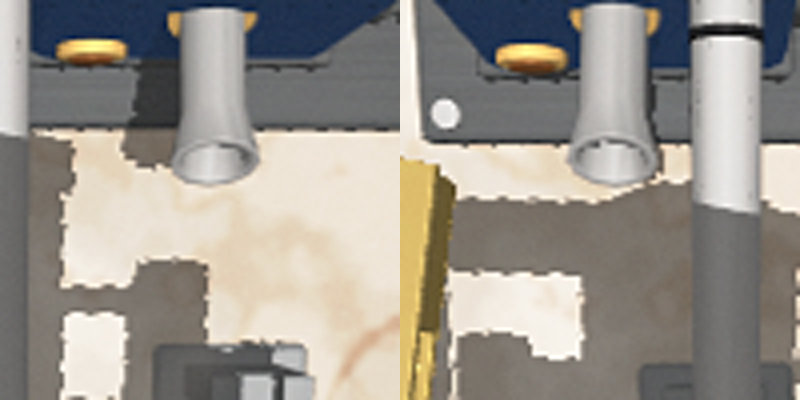

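Both views show the flared mouth as an ellipse, centred at crop (215.5,160.5) on the left and (213.5,160.5) on the right. The tube roots are at (213,14) and (214,10).

```bash
python3 - <<'E'
import pickle
from h import *
A,B=[pickle.load(open(n+".pkl","rb")) for n in "ab"]
T=cams.camera_info("top");S=cams.camera_info("side")
f=lambda i,x0,y0,u,v:(i,x0+(u+.5)/4-.5,y0+(v+.5)/4-.5)
a=f(A,287,47,215.5,160.5);b=f(B,204,29,213.5,160.5)
tm=(T,180+315.5/4-.5,130+240.5/4-.5);sm=(S,180+482.5/4.444-.5,180+165.5/4.444-.5)
m,e=tri([a,b]);print("wrist",m.round(4),np.round(e,4))
m4,e=tri([a,b,tm,sm]);print("all4",m4.round(4),np.round(e,4))
r,e=tri([f(A,287,47,213,14),f(B,204,29,214,10)]);print("root",r.round(4));d=r-m;print(np.degrees(np.arctan2(d[1],d[0])))
# on z=.118 each
for o in (a,b,tm,sm): print(onz(*o,.118).round(4))
# dipstick in hand, view b: axis edges
s=readout.state();im=cv2.imread("pics/b.png")
y=np.radians(s["eef_rot"][2]);g=s["position"]-[0,0,bot.hold_point_z];dx=np.array([np.cos(y),np.sin(y),0])
print("grip",g.round(4),s["eef_rot"])
for L in (.057,.139): print(L,proj(B,g+L*dx).round(1))
print(blobs(im,(15,100,80),(28,255,255),50)[1])
for r in (60,100,130):
    row=im[r,250:330].astype(int).sum(1);print(r,row[20:55].tolist())
E
```

```text
wrist [0.5732 0.3419 0.1189] [0.0001 0.0001]
all4 [0.5723 0.3416 0.1178] [0.0012 0.0009 0.0033 0.0024]
root [0.5657 0.3802 0.104 ]
100.99718005422815
[0.5733 0.3421 0.118 ]
[0.5731 0.3419 0.118 ]
[0.5711 0.3384 0.118 ]
[0.5715 0.3438 0.118 ]
grip [0.6277 0.22   0.339 ] [-1.79876094e+02 -1.22765780e-03  1.00679370e+02]
0.057 [285.2 168.7]
0.139 [285.1 -26.8]
[(array([236.3,  42.3]), array([228,  40,  18,   7,  80], dtype=int32)), (array([176.7, 112.1]), array([ 139,   57,   79,  111, 6977], dtype=int32)), (array([285.5, 170.8]), array([259, 161,  55,  20, 912], dtype=int32)), (array([ 82.6, 334.6]), array([ 39, 324, 101,  20, 812], dtype=int32)), (array([252.3, 363.2]), array([249, 330,   9,  66, 367], dtype=int32)), (array([318.9, 363.9]), array([314, 330,   9,  66, 361], dtype=int32)), (array([365.9, 416.5]), array([314, 414, 106,   6, 627], dtype=int32))]
60 [336, 339, 341, 342, 338, 344, 305, 428, 453, 534, 601, 641, 659, 673, 686, 693, 684, 679, 667, 651, 624, 586, 534, 479, 348, 340, 349, 348, 340, 350, 342, 343, 346, 348, 346]
100 [324, 317, 323, 327, 328, 325, 321, 299, 300, 309, 315, 331, 338, 347, 347, 349, 343, 336, 329, 327, 317, 319, 306, 292, 328, 333, 330, 330, 341, 343, 343, 341, 326, 433, 651]
130 [267, 267, 272, 270, 269, 277, 269, 267, 303, 313, 317, 324, 337, 344, 346, 343, 339, 329, 329, 327, 326, 312, 310, 295, 271, 245, 272, 269, 273, 277, 268, 233, 498, 697, 700]
```

The dipstick axis in the hand matches the tool to within 0.5 px. The mouth is at (0.573, 0.342, 0.1185) and the insertion yaw is about 101°. I'll tilt 25° and go to a pre-insertion pose on the tube axis, with the tip 25 mm out.

>>> arm_command([
  [[-0.104, 0.126, 0], [-0.2046, -0.039, 0], -1],
  [[-0.104, 0.126, 0], [-0.2046, -0.039, 0], -1],
  [[-0.104, 0.126, 0], [-0.2046, -0.039, 0], -1],
  [[-0.104, 0.126, 0], [-0.2046, -0.039, 0], -1],
  [[0, 0, -0.4], [0, 0, 0], -1],
  [[0, 0, -0.4], [0, 0, 0], -1],
  [[0, 0, -0.4], [0, 0, 0], -1],
  [[0, 0, -0.4], [0, 0, 0], -1],
  [[0, 0, -0.07], [0, 0, 0], -1],
  [[0, 0, 0], [0, 0, 0], -1],
  [[0, 0, 0], [0, 0, 0], -1],
])

```text
t: 7.6
position: [0.586, 0.2713, 0.3568]
eef_rot: [179.7, 25.0, 100.6]
wrist_force: [0.9, -0.2, -0.0]
opening: 0.0136
grasp_force: 40.0
```

```bash
cat > chk.py <<'E'
from h import *
from scipy.spatial.transform import Rotation as R
s=readout.state();Rm=R.from_euler("xyz",s["eef_rot"],degrees=True).as_matrix()
g=s["position"]+bot.hold_point_z*Rm[:,2];d=Rm[:,0];M=np.array([.573,.342,.1185])
y=np.radians(100.8);td=np.array([np.cos(y)*np.cos(np.radians(25)),np.sin(y)*np.cos(np.radians(25)),-np.sin(np.radians(25))])
print("tcp",s["position"].round(4),s["eef_rot"].round(1),"q",s["joint_pos"].round(1),"F",s["wrist_force"].round(1),s["opening"].round(4))
print("d",d.round(4),"td",td.round(4))
for n,L in(("collar",.06),("tip",.14)):
    p=g+L*d-M;a=p@td;print(n,(p+M).round(4),"depth",a.round(4),"off(mouth-p)",(-(p-a*td)).round(4))
E
python3 - <<'E'
exec(open("chk.py").read())
tip=g+.14*d;col=g+.06*d;o=[]
for n in("top","side"):
    i=cams.camera_info(n);im=cams.read_camera(n);cv2.imwrite(f"pics/{n}3.png",im)
    print(n,"tip",proj(i,tip).round(1),"collar",proj(i,col-.003*d).round(1),"mouth",proj(i,M).round(1))
    print(blobs(im,(15,120,110),(28,255,255),8)[1])
    u,v=proj(i,tip).astype(int);o.append(cv2.resize(im[v-40:v+40,u-40:u+40],(400,400),interpolation=cv2.INTER_CUBIC));print(u-40,v-40)
cv2.imwrite("pics/c3.png",np.hstack(o))
E
```

```text
Traceback (most recent call last):
AttributeError: 'float' object has no attribute 'round'
```

```bash
sed -i 's/s\["opening"\].round(4)/round(s["opening"],4)/' chk.py; python3 - <<'E'
exec(open("chk.py").read())
tip=g+.14*d;col=g+.06*d;o=[]
for n in("top","side"):
    i=cams.camera_info(n);im=cams.read_camera(n);cv2.imwrite(f"pics/{n}3.png",im)
    print(n,"tip",proj(i,tip).round(1),"collar",proj(i,col-.003*d).round(1),"mouth",proj(i,M).round(1))
    print(blobs(im,(15,120,110),(28,255,255),8)[1])
    u,v=proj(i,tip).astype(int);o.append(cv2.resize(im[v-40:v+40,u-40:u+40],(400,400),interpolation=cv2.INTER_CUBIC));print(u-40,v-40)
cv2.imwrite("pics/c3.png",np.hstack(o))
E
```

```text
tcp [0.586  0.2713 0.3568] [179.7  25.  100.6] q [ 17.8  17.6  91.  -25.6  75.9  14.5] F [ 0.9 -0.2 -0. ] 0.0136
d [-0.1672  0.8909 -0.4222] td [-0.1698  0.8903 -0.4226]
collar [0.591  0.2501 0.168 ] depth -0.1058 off(mouth-p) [-0.     -0.0023 -0.0048]
tip [0.5776 0.3214 0.1342] depth -0.0258 off(mouth-p) [-0.0002 -0.0023 -0.0048]
top tip [267.2 185.4] collar [307.6 176.2] mouth [256.5 188.6]
[(array([263.4, 264.8]), array([258, 259,  13,  11,  99], dtype=int32))]
227 145
side tip [278.1 211.7] collar [245.5 198.2] mouth [287.1 216.9]
[(array([81.9, 83.6]), array([78, 81,  8,  6, 17], dtype=int32)), (array([ 52.4, 115.8]), array([ 51, 111,   4,  10,  12], dtype=int32)), (array([ 56.2, 124.8]), array([ 55, 123,   4,   5,   8], dtype=int32)), (array([276. , 202.1]), array([ 248,  186,   56,   32, 1087], dtype=int32)), (array([246.1, 197.4]), array([244, 193,   5,  10,  24], dtype=int32)), (array([545.2, 355.5]), array([528, 295,  32, 117, 632], dtype=int32)), (array([530.4, 414.3]), array([528, 411,   6,   8,  14], dtype=int32))]
238 171
```

View pics/c3.png

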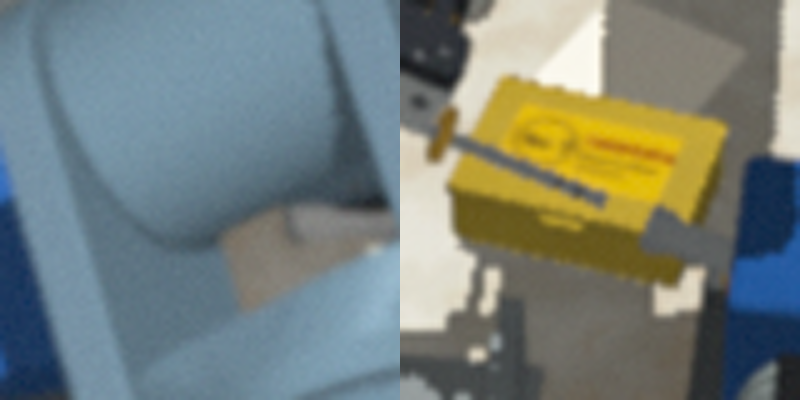

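Side view: tip at (278.6,210.7), collar (246,197) and mouth (288,217) all agree with the model to within 1 px. The tip sits about 5–6 mm high, so I'll correct that, then enter 40 mm along the axis.

>>> arm_command([
  [[0, -0.026, -0.055], [0, 0, 0], -1],
  [[0, 0, 0], [0, 0, 0], -1],
  [[-0.034, 0.178, -0.0845], [0, 0, 0], -1],
  [[-0.034, 0.178, -0.0845], [0, 0, 0], -1],
  [[0, 0, 0], [0, 0, 0], -1],
])

```text
t: 8.2
position: [0.5777, 0.3073, 0.3298]
eef_rot: [-180.0, 24.8, 100.9]
wrist_force: [0.4, 4.3, 1.0]
opening: 0.0135
grasp_force: 40.0
```

```bash
python3 chk.py
```

```text
tcp [0.5777 0.3073 0.3298] [-180.    24.8  100.9] q [ 21.1  20.5  90.2 -25.3  75.4  18. ] F [0.4 4.3 1. ] 0.0135
d [-0.1717  0.8911 -0.42  ] td [-0.1698  0.8903 -0.4226]
collar [0.5817 0.2864 0.1409] depth -0.0605 off(mouth-p) [0.0015 0.0018 0.0032]
tip [0.568  0.3577 0.1073] depth 0.0195 off(mouth-p) [0.0017 0.0017 0.003 ]
```

>>> arm_command([
  [[0.012, 0.01, 0.02], [0, 0, 0], -1],
  [[0, 0, 0], [0, 0, 0], -1],
  [[0, 0, 0], [0, 0, 0], -1],
])

```text
t: 8.5
position: [0.58, 0.305, 0.3331]
eef_rot: [-180.0, 25.0, 100.7]
wrist_force: [-0.2, -0.3, -0.6]
opening: 0.014
grasp_force: 40.0
```

```bash
python3 chk.py
```

```text
tcp [0.58   0.305  0.3331] [-180.    25.   100.7] q [ 20.8  20.4  90.  -25.5  75.7  17.8] F [-0.2 -0.3 -0.6] 0.014
d [-0.1689  0.8902 -0.4231] td [-0.1698  0.8903 -0.4226]
collar [0.584  0.2834 0.1443] depth -0.0649 off(mouth-p) [-0.      0.0008  0.0017]
tip [0.5705 0.3546 0.1104] depth 0.0151 off(mouth-p) [-0.0001  0.0008  0.0017]
```

>>> arm_command([
  [[-0.017, 0.089, -0.042], [0, 0, 0], -1],
  [[-0.017, 0.089, -0.042], [0, 0, 0], -1],
  [[-0.017, 0.089, -0.042], [0, 0, 0], -1],
  [[-0.017, 0.089, -0.042], [0, 0, 0], -1],
  [[0, 0, 0], [0, 0, 0], -1],
  [[0, 0, 0], [0, 0, 0], -1],
])

```text
t: 9.1
position: [0.573, 0.3411, 0.3162]
eef_rot: [-180.0, 25.0, 100.8]
wrist_force: [0.9, 0.3, -0.9]
opening: 0.0138
grasp_force: 40.0
```

```bash
python3 chk.py
```

```text
tcp [0.573  0.3411 0.3162] [-180.    25.   100.8] q [ 23.9  23.1  88.4 -25.1  76.   20.9] F [ 0.9  0.3 -0.9] 0.0138
d [-0.1696  0.8902 -0.4228] td [-0.1698  0.8903 -0.4226]
collar [0.5771 0.3196 0.1273] depth -0.0243 off(mouth-p) [0.0001 0.0007 0.0015]
tip [0.5635 0.3908 0.0935] depth 0.0557 off(mouth-p) [0.     0.0007 0.0015]
```

Going in freely. 24 mm remain, so I'll continue gently to contact.

>>> arm_command([
  [[-0.017, 0.089, -0.042], [0, 0, 0], -1],
  [[-0.017, 0.089, -0.042], [0, 0, 0], -1],
  [[-0.005, 0.027, -0.012], [0, 0, 0], -1],
  [[-0.003, 0.018, -0.008], [0, 0, 0], -1],
  [[0, 0, 0], [0, 0, 0], -1],
  [[0, 0, 0], [0, 0, 0], -1],
])

```text
t: 9.7
position: [0.5689, 0.3627, 0.306]
eef_rot: [-180.0, 25.0, 100.7]
wrist_force: [-1.2, -3.5, 0.7]
opening: 0.0137
grasp_force: 40.0
```

```bash
python3 chk.py
```

```text
tcp [0.5689 0.3627 0.306 ] [-180.    25.   100.7] q [ 25.7  24.9  87.2 -24.9  76.2  22.8] F [-1.2 -3.5  0.7] 0.0137
d [-0.1688  0.8902 -0.4232] td [-0.1698  0.8903 -0.4226]
collar [0.5729 0.341  0.1171] depth -0.0003 off(mouth-p) [0.0001 0.0007 0.0015]
tip [0.5594 0.4123 0.0833] depth 0.0797 off(mouth-p) [0.     0.0007 0.0015]
```

>>> arm_command([
  [[-0.003, 0.018, -0.008], [0, 0, 0], -1],
  [[-0.002, 0.009, -0.004], [0, 0, 0], -1],
  [[0, 0, 0], [0, 0, 0], -1],
  [[0, 0, 0], [0, 0, 0], -1],
  [[0, 0, 0], [0, 0, 0], -1],
])

```text
t: 10.2
position: [0.569, 0.3639, 0.3057]
eef_rot: [-179.9, 25.4, 100.7]
wrist_force: [-1.4, -11.6, 4.8]
opening: 0.0135
grasp_force: 40.0
```

```bash
python3 chk.py
```

```text
tcp [0.569  0.3639 0.3057] [-179.9   25.4  100.7] q [ 25.9  25.   87.  -25.1  76.4  23. ] F [ -1.4 -11.6   4.8] 0.0135
d [-0.1675  0.888  -0.4282] td [-0.1698  0.8903 -0.4226]
collar [0.573  0.3412 0.117 ] depth -0.0001 off(mouth-p) [-0.      0.0007  0.0016]
tip [0.5596 0.4122 0.0827] depth 0.0799 off(mouth-p) [-0.0002  0.0009  0.002 ]
```

The collar is seated: about 12.5 N of axial reaction, depth 0 and centred. I'll draw it out along the axis.

>>> arm_command([
  [[0.017, -0.089, 0.042], [0, 0, 0], -1],
  [[0.034, -0.178, 0.0845], [0, 0, 0], -1],
  [[0.034, -0.178, 0.0845], [0, 0, 0], -1],
  [[0.034, -0.178, 0.0845], [0, 0, 0], -1],
  [[0.034, -0.178, 0.0845], [0, 0, 0], -1],
  [[0.034, -0.178, 0.0845], [0, 0, 0], -1],
  [[0, 0, 0], [0, 0, 0], -1],
  [[0, 0, 0], [0, 0, 0], -1],
])

```text
t: 11.0
position: [0.5873, 0.2674, 0.3516]
eef_rot: [179.9, 25.0, 100.7]
wrist_force: [-0.0, 0.3, -1.2]
opening: 0.0137
grasp_force: 40.0
```

```bash
python3 chk.py
```

```text
tcp [0.5873 0.2674 0.3516] [179.9  25.  100.7] q [ 17.5  17.8  91.2 -25.6  75.5  14.3] F [-0.   0.3 -1.2] 0.0137
d [-0.1678  0.8909 -0.422 ] td [-0.1698  0.8903 -0.4226]
collar [0.5914 0.2461 0.1627] depth -0.1072 off(mouth-p) [-0.0002  0.0005  0.0011]
tip [0.578  0.3173 0.129 ] depth -0.0272 off(mouth-p) [-0.0004  0.0004  0.001 ]
```

>>> arm_command([
  [[0.05, -0.2, 0.45], [0, 0, 0], -1],
  [[0, 0, 0.45], [0, 0, 0], -1],
  [[0, 0, 0.1], [0.2046, 0.039, 0], -1],
  [[0, 0, 0], [0.2046, 0.039, 0], -1],
  [[0, 0, 0], [0.2046, 0.039, 0], -1],
  [[0, 0, 0], [0.2046, 0.039, 0], -1],
  [[-0.166, -0.071, 0], [0, 0, 0.238], -1],
  [[-0.166, -0.071, 0], [0, 0, 0.238], -1],
  [[-0.166, -0.071, 0], [0, 0, 0.238], -1],
  [[-0.166, -0.071, 0], [0, 0, 0.238], -1],
  [[-0.166, -0.071, 0], [0, 0, 0.238], -1],
  [[-0.166, -0.071, 0], [0, 0, 0.238], -1],
  [[-0.166, -0.071, 0], [0, 0, 0.238], -1],
  [[0, 0, 0], [0, 0, 0], -1],
  [[0, 0, 0], [0, 0, 0], -1],
])

```text
t: 12.5
position: [0.4759, 0.1987, 0.4512]
eef_rot: [180.0, 0.0, 150.6]
wrist_force: [-0.1, -0.1, -1.2]
opening: 0.0138
grasp_force: 40.0
```

```bash
python3 chk.py
```

```text
tcp [0.4759 0.1987 0.4512] [180.    0.  150.6] q [ 10.   -6.4 105.9   0.   80.5 -50.6] F [-0.1 -0.1 -1.2] 0.0138
d [-0.8715  0.4904 -0.    ] td [-0.1698  0.8903 -0.4226]
collar [0.4236 0.2281 0.2708] depth -0.1404 off(mouth-p) [ 0.1732 -0.0111 -0.0929]
tip [0.3539 0.2673 0.2708] depth -0.0936 off(mouth-p) [ 0.235  -0.0087 -0.1127]
```

Over the tile and level. Lowering to tip height 0.105.

>>> arm_command([
  [[0.01, 0, -0.41], [0, 0, 0], -1],
  [[0, 0, -0.41], [0, 0, 0], -1],
  [[0, 0, -0.42], [0, 0, 0], -1],
  [[0, 0, -0.42], [0, 0, 0], -1],
  [[0, 0, 0], [0, 0, 0], -1],
  [[0, 0, 0], [0, 0, 0], -1],
  [[0, 0, 0], [0, 0, 0], -1],
])

```text
t: 13.2
position: [0.4783, 0.1986, 0.288]
eef_rot: [179.8, 0.2, 150.7]
wrist_force: [-0.6, -0.6, -0.7]
opening: 0.0138
grasp_force: 40.0
```

```bash
python3 chk.py; python3 - <<'E'
exec(open("chk.py").read().split("print")[0])
import pickle
tip=g+.14*d
im=[]
for n in("side","wrist"):
    i=cams.camera_info(n);k=cams.read_camera(n);print(n,"tip",proj(i,tip).round(1),"collar",proj(i,g+.057*d).round(1),"tile",proj(i,[.3548,.2675,.007]).round(1));im.append(k)
    print(blobs(k,(15,120,110),(28,255,255),20)[1])
a=cv2.resize(im[0][130:290,200:400],(400,320));b=cv2.resize(im[1],(400,320))
cv2.imwrite("pics/fin.png",np.hstack([a,b]))
E
```

```text
tcp [0.4783 0.1986 0.288 ] [179.8   0.2 150.7] q [ 10.    4.4 113.3   0.   62.  -50.7] F [-0.6 -0.6 -0.7] 0.0138
d [-0.8721  0.4893 -0.0035] td [-0.1698  0.8903 -0.4226]
collar [0.4268 0.2281 0.1074] depth -0.0719 off(mouth-p) [0.1584 0.0499 0.0415]
tip [0.357  0.2672 0.1071] depth -0.0251 off(mouth-p) [0.2202 0.0524 0.022 ]
side tip [284.4 157.2] collar [261.1 171.3] tile [284.6 183.9]
[(array([274.4, 202. ]), array([ 247,  186,   56,   32, 1185], dtype=int32)), (array([549.8, 338.7]), array([538, 297,  22,  88, 380], dtype=int32))]
wrist tip [286.7 -26.4] collar [286.4 169.6] tile [284.5  27.5]
[(array([376.6, 159.5]), array([  258,    56,   224,   201, 22472], dtype=int32)), (array([411.4, 131.7]), array([409, 129,   6,   7,  34], dtype=int32)), (array([550.3, 183. ]), array([536, 174,  24,  27, 224], dtype=int32)), (array([321.1, 371.6]), array([320, 363,   3,  18,  32], dtype=int32))]
```

View pics/fin.png

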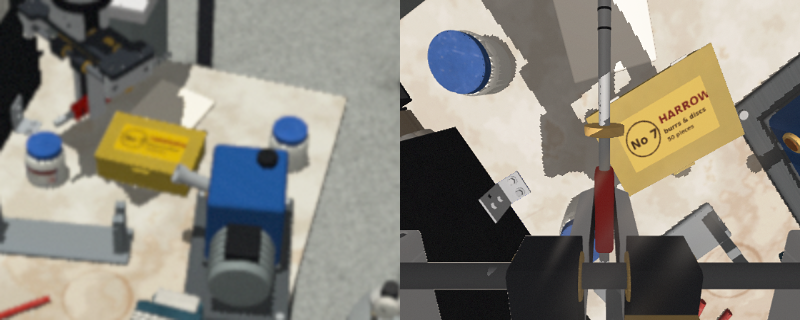

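The stick is held level over the tile and clear of the tin, with the jars and pliers undisturbed. The tip is at (0.357, 0.267, 0.107), about 2 mm off centre and 100 mm above the tile face. Handing in.

```bash
python3 -c "
from cell import ticket
print(ticket.hand_in())"
```

```text
the job is handed in; nothing more can be done
None
```

I seated the dipstick in the tube, drew it right out and handed the job in at about 13 s; it is held level with its tip about 100 mm above the tile's centre, though the hand-in gave no verdict.

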